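# Turn the tumbler drum until its valve stem points up

## Task

Turn the drum of the small bench tumbler by gently pushing the spokes of its wheel with the fingertips, one spoke after another, until the valve stem on the drum points straight up, then take the hand away. Do not touch the valve stem itself, and leave the vial, the beaker and the stopper where they stand.

Things in the scene. Friction and masses are not known exactly. Their poses are not given: they have to be found in the camera images.
- tumbler: the tumbler's stand, fixed to the bench: a grey base plate 160x150 mm with a bearing column 70 mm wide and 182 mm high at its back. Origin at the middle of the base on the bench top, z up; x runs along the level axle from the spoked wheel to the column (away from the robot), y to the left as seen from the robot.
- drum (a joint): angle of the turning part (drum, valve stem and spoked wheel, one piece) about the axle, rad. 0 or 2 pi = valve stem straight up; it grows clockwise as seen from the robot (top goes to the stand's -y). It turns both ways without reaching a stop, is balanced, and a bearing friction of about 0.15 N m keeps it where it is left. Push in an arc with the spoke: rubbing fingers can jam (limit 40 N).
- wheel (a point): centre of the rimless wheel, (-65, 0, 145) mm in the stand's frame; its z points along the stem. Six steel spokes 12 mm thick, 60 degrees apart, in the upright plane through this point across the axle, the first 30 degrees clockwise of the stem; each ends in a 22 mm ball, centre 98 mm from the axle. Hub 48 mm across; the drum behind, 104 mm across, begins 18 mm behind the spokes' plane.
- valve_tip (a point): outer end of the valve stem that stands out radially from the middle of the drum: 50 mm long, 11 mm thick, with a 15 mm cap and a 20 mm collar at its root. This point is 100 mm from the axle; z points outward along the stem. The stem lies 50 mm behind the plane of the spokes and turns with the drum.
- vial: glass vial with black cap, 23 mm across and 48 mm high, loose, standing on the bench to the right of the tumbler; origin at the centre of its underside. Leave alone.
- beaker: small empty beaker, 52 mm across and 66 mm high, loose, standing on the bench to the right of the tumbler; origin at the centre of its underside. Leave alone.
- stopper: orange tapered rubber stopper, 32 mm across and 28 mm high, loose, on the bench well to the right of the tumbler; origin at the centre of its underside. Leave alone.

How it is judged:
By the outcome, as a careful person would: the job done as asked, in the order asked, and still so for the second after the job is handed in, with the robot touching nothing.
It also fails if it takes over 58 s, if anything falls off the work surface, if the arm or the gripper's body presses on something with over 40 N, if the wrist force passes 120 N, or if a joint passes its speed limit or range.

## Robot

A 7-joint arm with a two-finger parallel gripper is mounted at the origin on a cart in front of the work surface, level with it; the furniture and walls round the work are solid. World frame = base frame: x ahead of the robot, y to its left, z up, the work surface at z = 0. Lengths are in m, angles in rad, forces in N, time in s.
With the tool pointing down it reaches from about 0.425 to 0.925 m from the base axis. Payload 6.8 kg.
Tool frame: the origin (TCP) lies on the front face of the gripper's body, between the roots of the fingers; the fingertips stand 80 mm ahead of it and the grasp point (between the pads) lies 61 mm ahead of it; z points along the fingers, x is the direction in which the jaws open and shut, and the axes are right-handed (so a half turn about z gives the same grasp; the last joint's range is limited). The gripper opens to 88 mm and grips with 3 to 60 N. Pads are 20 mm wide; open, the fingers measure 115 mm over their backs; the gripper's body (75 mm by 178 mm) begins 61 mm behind the grasp point.
Start: joints at [-1.445, 0.477, 0.022, 1.555, -0.011, 1.109, -0.083], TCP at [0.156, 0.657, 0.303] pointing down, gripper open.
Joint ranges: [-2.96, 2.96], [-0.34, 2.1], [-1.41, 1.46], [0.24, 2.44], [-1.37, 4.51], [0.17, 1.92], [-2.96, 2.96]. Speed limits (rad/s): [2.39, 2.39, 3.14, 3.14, 3.14, 3.14, 3.14].

## Interface

Orientations are given as a unit quaternion [w, x, y, z].
In Python, from workcell import get_state, read_camera, camera_info, close_job gives the robot as it stands. The module is installed in compiled form; this text tells all that it offers.
- The arm moves only by the tool step_arm, never from a script. Its argument "commands" is a list of rows, each a list of 7 numbers: the shift along the world's x, y, z in units of 50 mm (1.0 is 50 mm), then the turn, a rotation vector about the world's x, y, z in units of 10 degrees (1.0 is 10 degrees), then the finger opening in mm, from 0 to 87.8. In form: [[tx, ty, tz, rx, ry, rz, jaw], ...]. A call has 1 to 10 rows; each row is the pose to reach, as a shift and turn from the pose commanded when the call began; what a row does not reach only later rows make up. A row lasts 1/8 s, in which the tool goes at most 62.5 mm and 10.7 degrees, less where a joint would pass 70% of its speed; a pose out of reach is approached as far as the arm can. A call with a gripper value outside its range is refused whole. The fingers move at their own pace and stop on an object; "force" is the grip in N (left out, the last holds). Time passes only in rows, so rows that repeat a pose let the fingers close. It gives the time, the measured TCP pose, the force and the opening at its end, in the units of the state.
- get_state(): the state, without advancing time (a new reading comes with each control period).
- read_camera(name): name is "side" or "top" or "wrist"; returns the picture (480x640x3 uint8, red, green, blue); there is no depth.
- camera_info(name): a dict with "camera_matrix" (3x3 intrinsics, pixels), "extrinsics" (4x4, takes a point from world to camera coordinates). Camera axes: x right, y up, looking along -z (the intrinsics and any distortion apply to the point x, -y, -z); pixel columns grow to the right and rows downward; lengths in m; the calibration is good to about 2 mm. A picture is of the moment at which its call begins: read the wrist's pose just before it. camera_info takes no time and is no camera call; for the wrist camera it gives the pose at the moment of the call.
- close_job(): hands the job in, once; it reports no verdict.
The state is a dict: "clock": time; "joints": joint angles; "qvel": joint speeds; "effort": joint torques, N m; "ee_pos": TCP position; "ee_rot": TCP orientation; "ft_force": force on the tool from outside, world axes, zero at the start; "wrist_torque": the same for the moment, N m; "grip_width": finger opening in m.
Only numpy, scipy, OpenCV 4.12 (cv2) and the standard library are available. Lean on these libraries where they do the work, as an engineer would, in place of code of your own. Each camera call takes 0.05 s, during which the arm holds its last target. There are 200 camera calls.

## Working session

There is one attempt and no reset: what is moved stays moved. The work goes in short steps, Python scripts to look and compute and a tool call to move; the robot and the scene stay as the last step left them, time stands still between calls to the robot, and variables do not carry over. Pictures are saved under pics/ and viewed, about 8 in all and at most 12, crops included, and the job is handed in when it is done.

Besides the shell and the picture viewer there is one more tool, called after "Call:" as a command line: name --pt "numbers of a row" for each row, then --argument value for the rest. step_arm: Moves the arm, as the interface text tells. Its arguments: {"type":"object","properties":{"commands":{"type":"array"},"force":{"type":"number"}},"required":["commands"]}

```bash
mkdir -p pics; python3 - <<'E'
from workcell import *
import cv2,numpy as np
s=get_state();print(s)
for n in("side","top"):
    cv2.imwrite(f"pics/{n}0.png",read_camera(n)[...,::-1]);c=camera_info(n);print(n,np.round(c["camera_matrix"],1).tolist(),np.round(c["extrinsics"],4).tolist(),[k for k in c])
E
```

```text
{'clock': 0.0, 'joints': array([-1.44511319,  0.47778693,  0.02232163,  1.55641387, -0.01149415,
        1.10931539, -0.08307805]), 'qvel': array([ 1.67097592e-03, -1.69180635e-03, -2.42631045e-05,  8.26064114e-04,
       -6.46164678e-04,  7.50343104e-04,  1.67070012e-03]), 'effort': array([-6.11927171e-04, -5.82848489e+01,  1.53435856e+00, -2.72604579e+01,
       -5.43237152e-02,  1.72966142e-02,  1.63111454e-04]), 'ee_pos': array([0.15626066, 0.65620174, 0.30170596]), 'ee_rot': array([ 6.05917643e-04,  7.84728447e-01,  6.19839058e-01, -6.62505416e-04]), 'ft_force': array([1.02084052, 0.89457732, 0.6994285 ]), 'wrist_torque': array([-0.03684664,  0.05332531,  0.00707012]), 'grip_width': 0.08812873877556886}
side [[473.0, 0.0, 315.3], [0.0, 473.0, 239.3], [0.0, 0.0, 1.0]] [[0.9648, -0.2629, 0.0057, -0.476], [0.0865, 0.3377, 0.9373, -0.2065], [-0.2483, -0.9038, 0.3485, -1.0564], [0.0, 0.0, 0.0, 1.0]] ['camera_matrix', 'extrinsics']
top [[583.5, 0.0, 318.5], [0.0, 583.5, 235.8], [0.0, 0.0, 1.0]] [[0.0062, -1.0, -0.0018, 0.0464], [0.9928, 0.0059, 0.1196, -0.5454], [-0.1195, -0.0026, 0.9928, -1.509], [0.0, 0.0, 0.0, 1.0]] ['camera_matrix', 'extrinsics']
```

View pics/side0.png

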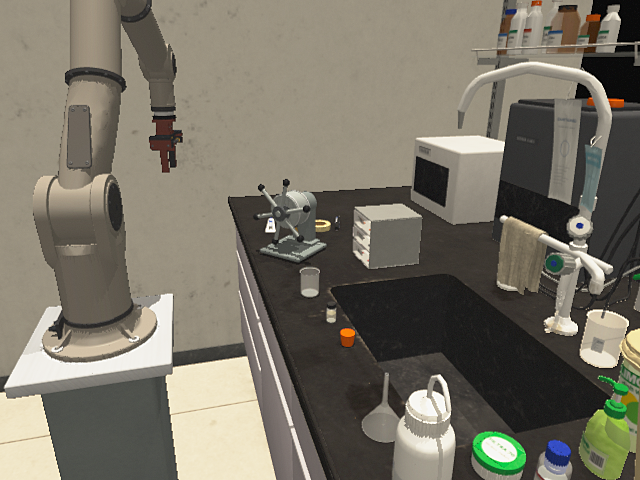

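View pics/top0.png

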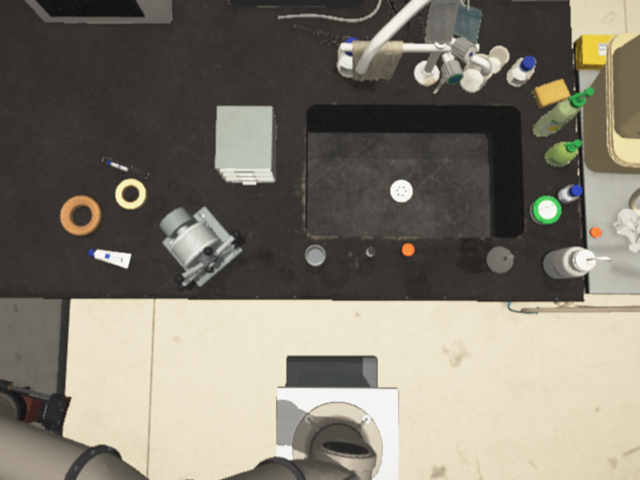

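The side view shows the tumbler at about (290,220) and the top view shows it at about (205,245), yawed. I'll enlarge both.

```bash
python3 - <<'E'
import cv2,numpy as np
a=cv2.imread("pics/side0.png")[165:275,240:350];b=cv2.imread("pics/top0.png")[195:305,145:255]
f=lambda i:cv2.resize(i,(594,594),interpolation=cv2.INTER_CUBIC)
cv2.imwrite("pics/crop0.png",cv2.resize(np.hstack([f(a),f(b)]),(800,400),interpolation=cv2.INTER_AREA))
E
```

```text
(no output)
```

View pics/crop0.png

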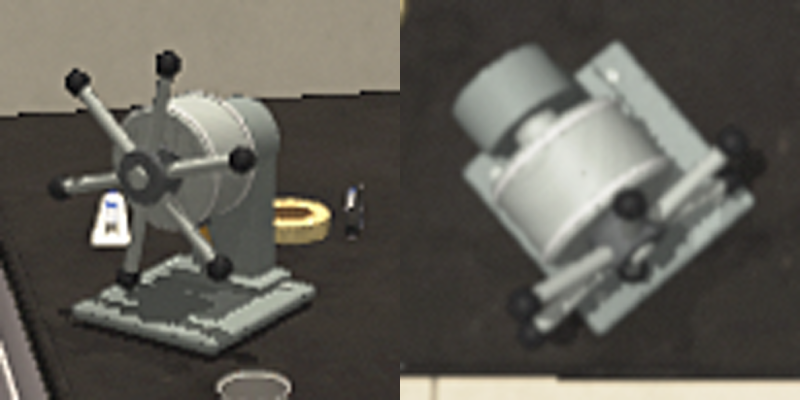

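```bash
cat > h.py <<'E'
from workcell import *
import numpy as np,cv2
from scipy.spatial.transform import Rotation as R
from scipy.optimize import least_squares
def proj(P,c):
    P=np.atleast_2d(P);K=c["camera_matrix"];E=c["extrinsics"];q=P@E[:3,:3].T+E[:3,3];q=q*[1,-1,-1]
    u=q@K.T;return u[:,:2]/u[:,2:]
def local(r,phi,x):  # phi cw from up as seen from robot: top goes to -y
    return np.array([x,-r*np.sin(phi),.145+r*np.cos(phi)])
def W(p,l): 
    c,s=np.cos(p[2]),np.sin(p[2]);l=np.atleast_2d(l)
    return np.c_[p[0]+c*l[:,0]-s*l[:,1],p[1]+s*l[:,0]+c*l[:,1],l[:,2]]
balls=lambda a:np.array([local(.098,a+np.radians(30+60*k),-.065) for k in range(6)])
E
python3 - <<'E'
from h import *
S=np.array([(168,63),(77,82),(60,187),(129,279),(219,267),(242,159)])/3.636+[240,165]
T=np.array([(230,205),(333,143),(125,303),(134,332)])/3.636+[145,195]
cs,ct=camera_info("side"),camera_info("top")
from scipy.optimize import linear_sum_assignment as L
def res(p,full=0):
    B=W(p,balls(p[3]));o=[]
    for c,Z in((cs,S),(ct,T)):
        u=proj(B,c);d=np.linalg.norm(u[:,None]-Z[None],axis=2);i,j=L(d);o.append((u[i]-Z[j]).ravel())
    return np.concatenate(o)
best=min((least_squares(res,[x,.32,y,a]) for x in(.5,.6) for y in(-.9,-.6,-.3,.3,.6,.9) for a in np.radians([0,15,30,45])),key=lambda r:r.cost)
p=best.x;print(p,np.degrees(p[2:])%60,np.degrees(p[2]),best.cost);print(np.round(best.fun.reshape(-1,2),1).tolist());print(np.round(W(p,balls(p[3])),3))
print("wheel",W(p,[-.065,0,.145]))
for k in range(6):
    t=W(p,local(.1,p[3]+k*np.pi/3,-.015));print(k,np.round(np.degrees(p[3])+60*k),t.round(3),proj(t,cs).round(),proj(t,ct).round())
E
```

```text
[0.51911671 0.35956591 0.71997789 0.74766983] [41.25169461 42.83832586] 41.25169460679549 2.5041190666947433
[[-0.5, 0.5], [-0.2, 0.7], [-0.3, 0.2], [-0.2, 0.8], [-0.5, 0.6], [-0.7, 0.7], [-0.1, -0.6], [-0.1, -0.6], [-0.0, -0.2], [-0.1, -0.8]]
[[0.532 0.246 0.174]
 [0.518 0.263 0.078]
 [0.456 0.333 0.049]
 [0.409 0.387 0.116]
 [0.423 0.371 0.212]
 [0.485 0.3   0.241]]
wheel [[0.47024839 0.31670699 0.145     ]]
0 43.0 [[0.553 0.299 0.218]] [[308. 189.]] [[212. 222.]]
1 103.0 [[0.572 0.276 0.123]] [[317. 222.]] [[228. 220.]]
2 163.0 [[0.527 0.327 0.049]] [[298. 241.]] [[212. 241.]]
3 223.0 [[0.463 0.401 0.072]] [[273. 228.]] [[181. 265.]]
4 283.0 [[0.444 0.423 0.167]] [[265. 198.]] [[162. 270.]]
5 343.0 [[0.488 0.372 0.241]] [[282. 177.]] [[177. 249.]]
```

The six balls fit to under 1 px: the wheel centre is at (0.470, 0.317), the yaw is 41°, and the spokes stand at 13°+60k. The stem isn't visible from the side or the top, so it is most likely underneath, at about 163°. That calls for about 163° counter-clockwise. I'll push the spokes at the top to the left with closed fingers pointing down, and confirm the stem after the first stroke.

Call:
step_arm --pt "0 0 1 0 0 -0.7 0" --pt "0.6 -0.6 2 0 0 -1.4 0" --pt "1.4 -1.5 2 0 0 -2.1 0" --pt "2.2 -2.4 2 0 0 -2.8 0" --pt "3.0 -3.3 2 0 0 -3.5 0" --pt "3.8 -4.2 2 0 0 -3.54 0" --pt "4.6 -5.0 2 0 0 -3.54 0" --pt "5.4 -5.9 2 0 0 -3.54 0" --pt "6.2 -6.8 2 0 0 -3.54 0" --pt "7.0 -7.6 2 0 0 -3.54 0" --force 20

```text
clock: 1.35
ee_pos: [0.5073, 0.2747, 0.4026]
ee_rot: [-0.0, 0.936, 0.352, -0.0]
ft_force: [0.5, 1.0, -1.0]
grip_width: 0.0006
```

Call:
step_arm --pt "0 0 0 0 0 0 0" --pt "0 0 0 0 0 0 0"

```text
clock: 1.6
ee_pos: [0.5058, 0.2772, 0.4022]
ee_rot: [-0.0, 0.936, 0.352, -0.001]
ft_force: [0.1, 0.9, 0.1]
grip_width: 0.0003
```

```bash
cat > look.py <<'E'
import sys
from h import *
n=sys.argv[1];s=get_state();c=camera_info("wrist")
a=read_camera("side")[165:275,240:350,::-1];b=read_camera("wrist")[...,::-1]
cv2.imwrite(f"pics/{n}.png",np.hstack([cv2.resize(a,(400,400),interpolation=cv2.INTER_CUBIC),cv2.resize(b,(400,300)) if 0 else cv2.copyMakeBorder(cv2.resize(b,(400,300)),0,100,0,0,0)]))
print(s["clock"],s["ee_pos"].round(4),R.from_quat(np.roll(s["ee_rot"],-1)).as_matrix().round(3).tolist(),s["ft_force"].round(2),s["grip_width"])
d=s["ee_pos"][:2]-[.4702,.3167];print("u(right) %.4f  along axle %.4f"%(d@[.659,-.752],d@[.752,.659]))
E
python3 look.py l1
```

```text
1.6 [0.5058 0.2772 0.4022] [[0.752, 0.659, -0.001], [0.659, -0.752, -0.0], [-0.001, -0.001, -1.0]] [0.12 0.95 0.12] 0.00034904492996064914
u(right) 0.0532  along axle 0.0007
```

View pics/l1.png

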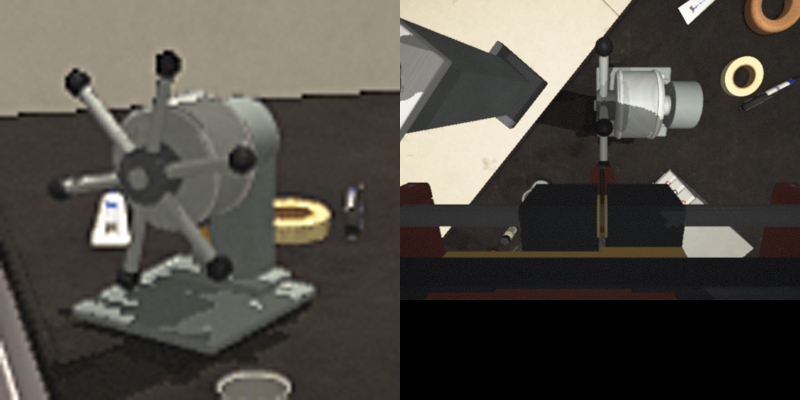

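Call:
step_arm --pt "0 0 -0.8 0 0 0 0" --pt "0 0 -1.6 0 0 0 0" --pt "0 0 -2.1 0 0 0 0" --pt "0 0 -2.3 0 0 0 0" --pt "0 0 -2.3 0 0 0 0"

```text
clock: 2.33
ee_pos: [0.5059, 0.2775, 0.2876]
ee_rot: [-0.0, 0.936, 0.353, -0.0]
ft_force: [0.4, -0.8, 0.2]
grip_width: 0.0008
```

Call:
step_arm --pt "-0.09 0.1 0 0 0 0 0" --pt "-0.18 0.2 0 0 0 0 0" --pt "-0.27 0.31 0 0 0 0 0" --pt "-0.36 0.41 0 0 0 0 0" --pt "-0.45 0.51 0 0 0 0 0" --pt "-0.54 0.61 0 0 0 0 0" --pt "-0.63 0.71 0 0 0 0 0" --pt "-0.72 0.82 0 0 0 0 0" --pt "-0.81 0.92 0 0 0 0 0" --pt "-0.9 1.02 0 0 0 0 0"

```text
clock: 3.58
ee_pos: [0.4612, 0.3278, 0.2875]
ee_rot: [0.0, 0.936, 0.352, -0.0]
ft_force: [1.6, -1.4, -0.6]
grip_width: 0.0007
```

```bash
python3 look.py l2
```

```text
3.575 [0.4612 0.3278 0.2875] [[0.753, 0.659, 0.0], [0.659, -0.753, -0.0], [-0.0, 0.0, -1.0]] [ 1.63 -1.37 -0.57] 0.000741211555270852
u(right) -0.0143  along axle 0.0005
```

View pics/l2.png

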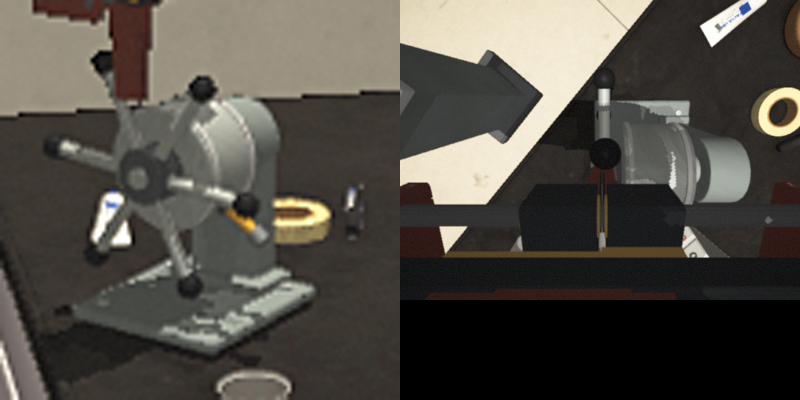

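The stem has come into view at crop (245,222), pointing lower right at about 123°, which confirms the guess. Contact force was about 2 N. Next stroke.

Call:
step_arm --pt "0.1 -0.11 0 0 0 0 0" --pt "0.1 -0.11 0.7 0 0 0 0" --pt "0.1 -0.11 1.4 0 0 0 0" --pt "0.5 -0.57 1.5 0 0 0 0" --pt "0.9 -1.03 1.5 0 0 0 0" --pt "1.28 -1.46 1.5 0 0 0 0" --pt "1.28 -1.46 1.5 0 0 0 0" --pt "1.28 -1.46 0.7 0 0 0 0" --pt "1.28 -1.46 0 0 0 0 0" --pt "1.28 -1.46 0 0 0 0 0"

```text
clock: 4.92
ee_pos: [0.5233, 0.2552, 0.2853]
ee_rot: [0.0, 0.936, 0.353, -0.003]
ft_force: [0.0, 0.5, 0.0]
grip_width: 0.0005
```

Call:
step_arm --pt "-0.13 0.15 0 0 0 0 0" --pt "-0.26 0.29 0 0 0 0 0" --pt "-0.38 0.44 0 0 0 0 0" --pt "-0.51 0.58 0 0 0 0 0" --pt "-0.64 0.73 0 0 0 0 0" --pt "-0.77 0.88 0 0 0 0 0" --pt "-0.9 1.02 0 0 0 0 0" --pt "-1.02 1.17 0 0 0 0 0" --pt "-1.15 1.31 0 0 0 0 0" --pt "-1.28 1.46 0 0 0 0 0"

```text
clock: 6.18
ee_pos: [0.4611, 0.3278, 0.2875]
ee_rot: [0.0, 0.936, 0.352, 0.0]
ft_force: [2.7, -1.1, -0.7]
grip_width: 0.0001
```

```bash
python3 look.py l3
```

```text
6.175 [0.4611 0.3278 0.2875] [[0.753, 0.658, 0.0], [0.658, -0.753, -0.0], [-0.0, 0.0, -1.0]] [ 2.75 -1.13 -0.67] 0.0001271535915925858
u(right) -0.0143  along axle 0.0005
```

View pics/l3.png

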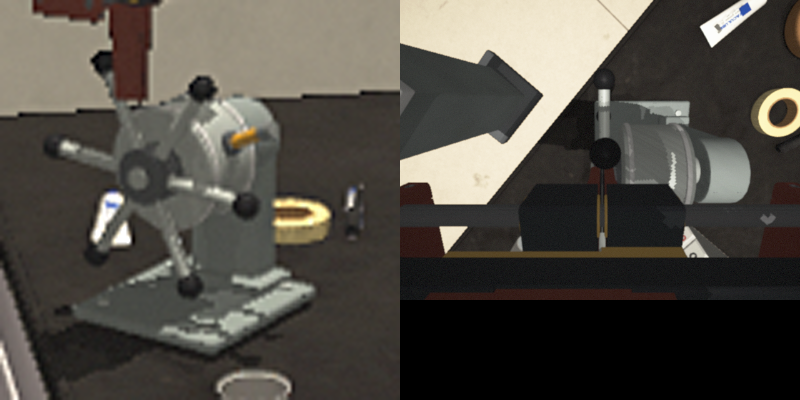

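The stem is now at about 63°, at crop (245,136). Third stroke.

Call:
step_arm --pt "0.1 -0.11 0 0 0 0 0" --pt "0.1 -0.11 0.7 0 0 0 0" --pt "0.1 -0.11 1.4 0 0 0 0" --pt "0.5 -0.57 1.5 0 0 0 0" --pt "0.9 -1.03 1.5 0 0 0 0" --pt "1.28 -1.46 1.5 0 0 0 0" --pt "1.28 -1.46 1.5 0 0 0 0" --pt "1.28 -1.46 0.7 0 0 0 0" --pt "1.28 -1.46 0 0 0 0 0" --pt "1.28 -1.46 0 0 0 0 0"

```text
clock: 7.52
ee_pos: [0.5233, 0.2551, 0.2853]
ee_rot: [0.0, 0.936, 0.352, -0.003]
ft_force: [-0.6, 1.2, 0.3]
grip_width: 0.0002
```

Call:
step_arm --pt "-0.13 0.15 0 0 0 0 0" --pt "-0.26 0.29 0 0 0 0 0" --pt "-0.38 0.44 0 0 0 0 0" --pt "-0.51 0.58 0 0 0 0 0" --pt "-0.64 0.73 0 0 0 0 0" --pt "-0.77 0.88 0 0 0 0 0" --pt "-0.9 1.02 0 0 0 0 0" --pt "-1.02 1.17 0 0 0 0 0" --pt "-1.15 1.31 0 0 0 0 0" --pt "-1.28 1.46 0 0 0 0 0"

```text
clock: 8.78
ee_pos: [0.4611, 0.3278, 0.2875]
ee_rot: [0.0, 0.936, 0.352, 0.0]
ft_force: [2.0, -1.4, -1.3]
grip_width: 0.0005
```

```bash
python3 - <<'E'
from h import *
s=get_state();print(s["clock"],s["ee_pos"],s["ft_force"])
a=read_camera("side")[165:275,240:350,::-1];cv2.imwrite("pics/l4.png",cv2.resize(a,(600,600),interpolation=cv2.INTER_CUBIC))
c=camera_info("side");p=[.51912,.35957,.71998]
for d in(0,2,4,6):
    B=np.vstack([W(p,balls(np.radians(d))),W(p,local(.1,np.radians(d),-.015))]);print(d,((proj(B,c)-[240,165]+.5)*600/110).round().tolist())
E
```

```text
8.775 [0.46111543 0.32782384 0.28747059] [ 2.02875201 -1.38878239 -1.3153625 ]
0 [[293.0, 128.0], [370.0, 298.0], [296.0, 430.0], [156.0, 395.0], [84.0, 238.0], [147.0, 103.0], [274.0, 70.0]]
2 [[297.0, 132.0], [370.0, 304.0], [292.0, 432.0], [152.0, 391.0], [84.0, 232.0], [151.0, 100.0], [279.0, 71.0]]
4 [[302.0, 136.0], [369.0, 310.0], [287.0, 433.0], [148.0, 387.0], [84.0, 226.0], [155.0, 98.0], [284.0, 72.0]]
6 [[306.0, 141.0], [369.0, 316.0], [283.0, 435.0], [144.0, 383.0], [84.0, 220.0], [160.0, 96.0], [289.0, 73.0]]
```

View pics/l4.png

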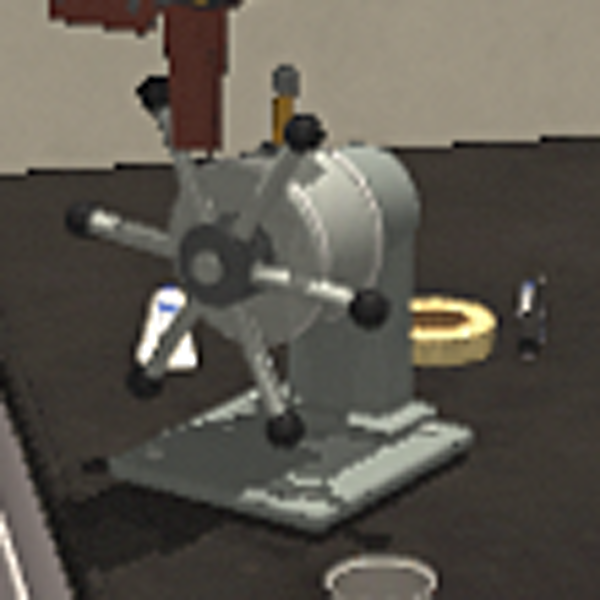

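The stem is nearly up. Compared with the predictions and allowing for the fit offset, the balls give about +4.6° left to go, which is about 6 mm of push.

Call:
step_arm --pt "-0.03 0.03 0 0 0 0 0" --pt "-0.06 0.06 0 0 0 0 0" --pt "-0.08 0.09 0 0 0 0 0" --pt "-0.08 0.09 0 0 0 0 0" --pt "-0.08 0.09 0 0 0 0 0"

```text
clock: 9.45
ee_pos: [0.4574, 0.3322, 0.2877]
ee_rot: [-0.0, 0.936, 0.352, 0.0]
ft_force: [2.3, -1.4, 0.1]
grip_width: 0.0006
```

Call:
step_arm --pt "0.12 -0.14 0 0 0 0 0" --pt "0.24 -0.28 0 0 0 0 0" --pt "0.24 -0.28 0.8 0 0 0 0" --pt "0.24 -0.28 1.6 0 0 0 0" --pt "0.24 -0.28 2.6 0 0 0 0" --pt "0.24 -0.28 3.0 0 0 0 0" --pt "0.24 -0.28 3.0 0 0 0 0"

```text
clock: 10.32
ee_pos: [0.4701, 0.3179, 0.4391]
ee_rot: [-0.001, 0.936, 0.352, 0.001]
ft_force: [-0.0, -0.0, -0.1]
grip_width: 0.0004
```

```bash
python3 - <<'E'
from h import *
s=get_state();print(s["clock"],s["ee_pos"],s["ft_force"])
f=lambda i:cv2.resize(i,(600,600),interpolation=cv2.INTER_CUBIC)
a=read_camera("side")[165:275,240:350,::-1];cv2.imwrite("pics/l5.png",f(a))
E
```

```text
10.325 [0.47010011 0.31792671 0.4391355 ] [-0.02861089 -0.02543933 -0.13361005]
```

View pics/l5.png

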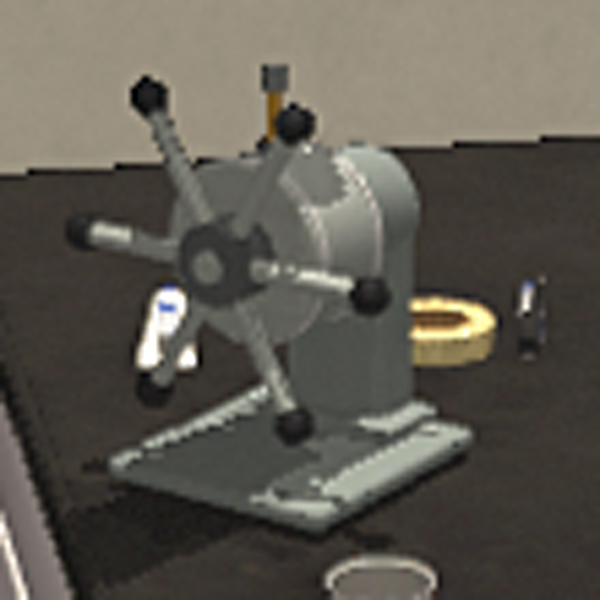

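The stem is vertical within about 1°, with its cap at (275,77). I'll move the hand well away and run one final numeric check.

Call:
step_arm --pt "-0.8 0.9 0.4 0 0 0 0" --pt "-1.6 1.8 0.4 0 0 0 0" --pt "-2.4 2.7 0.4 0 0 0 0" --pt "-3.2 3.5 0.4 0 0 0 0" --pt "-4 4.4 0.4 0 0 0 0" --pt "-4 4.4 0.4 0 0 0 0" --pt "-4 4.4 0.4 0 0 0 0"

```text
clock: 11.25
ee_pos: [0.2698, 0.5375, 0.456]
ee_rot: [0.001, 0.936, 0.352, -0.001]
ft_force: [1.3, -0.3, -0.2]
grip_width: 0.0004
```

```bash
python3 - <<'E'
from h import *
s=get_state();print(s["clock"],s["ee_pos"],s["ft_force"])
a=read_camera("side")[...,::-1];t=read_camera("top")[...,::-1]
f=lambda i:cv2.resize(i,(400,400),interpolation=cv2.INTER_CUBIC)
cv2.imwrite("pics/l6.png",np.hstack([f(a[165:365,240:440]),f(t[195:305,145:255])]))
o=np.array([(296,124),(370,295),(294,426),(154,387),(81,232),(149,96)])*110/600+[240,165]
c=camera_info("side");p=[.51912,.35957,.71998]
r=least_squares(lambda v:(proj(W(p,balls(v[0])),c)+v[1:]-o).ravel(),[0,0,0]);print(np.degrees(r.x[0]),r.x[1:],r.cost)
for n in("side","top"):
    d=cv2.absdiff(cv2.imread(f"pics/{n}0.png"),np.ascontiguousarray(a if n=="side" else t)).max(2)
    print(n,"diff over beaker/vial/stopper",[int((d[y0:y1,x0:x1]>40).sum()) for x0,x1,y0,y1 in ([(295,365,262,350)] if n=="side" else [(300,420,238,270)])])
E
```

```text
11.25 [0.26983788 0.53746318 0.45598656] [ 1.26427767 -0.25912862 -0.18796412]
0.8381003415627685 [ 0.45603306 -0.46270864] 0.28293475296204823
side diff over beaker/vial/stopper [0]
top diff over beaker/vial/stopper [0]
```

View pics/l6.png

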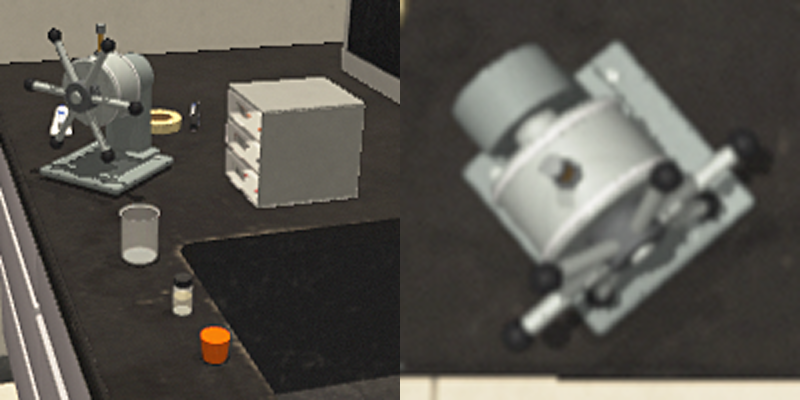

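The stem is up in both views: the cap is at about (99,28) in the side view and in the middle of the drum at (567,173) in the top view. The other objects haven't moved.

```bash
python3 -c "
from workcell import *
print(close_job())"
```

```text
the job is handed in; nothing more can be done
None
```

The valve stem now points straight up to within about 1°, and I handed the job in at about 11 s with the hand well clear of the tumbler.

- **How it was turned:** I used closed fingertips to push three spokes one after another counter-clockwise across the top, about 163° in all. A last 6 mm push corrected the remaining few degrees. The contact forces I read at the ends of the strokes were about 2–3 N.
- **Final angle:** a fit to the six spoke balls in the side camera gives +0.8°. The top view also shows the stem upright over the drum.
- **Other objects:** before-and-after pictures show no change over the vial, beaker and stopper.
- **Valve stem:** the fingers stayed in the plane of the spokes, 50 mm in front of the stem, so they should not have touched it.

None of the checks failed. The one disagreement was after the third stroke, when the finger geometry predicted about 3.4° remaining and the camera showed about 4.6°. I followed the camera.

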